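# Set the day wheel on a kimchi tub to Friday

## Robot

A 7-joint arm with a two-finger parallel gripper is mounted at the origin on the work surface. World frame = base frame: x ahead of the robot, y to its left, z up, the work surface at z = 0. Lengths are in m, angles in rad, forces in N, time in s.
With the tool pointing down it reaches from about 0.425 to 0.875 m from the base axis. Payload 8.4 kg.
Tool frame: the origin (TCP) lies at the very end of the fingers, on their centre line; the grasp point (between the pads) lies 19 mm behind it; z points along the fingers, y is the line along which they close (so a half turn about z gives the same grasp; the last joint's range is limited). The gripper opens to 87 mm and grips with 3 to 60 N. Pads are 19 mm wide; open, the fingers measure 117 mm over their backs; the gripper's body (75 mm by 190 mm) begins 51 mm behind the grasp point.
Start: joints at [-1.21, 0.333, 0.04, 1.465, -0.013, 1.343, -0.059], TCP at [0.288, 0.582, 0.223] pointing down, gripper open.
Joint ranges: [-2.58, 2.58], [-0.38, 2.09], [-1.3, 1.39], [0.25, 2.4], [-1.5, 4.64], [0.08, 2.09], [-2.65, 2.65]. Speed limits (rad/s): [2.22, 2.22, 2.79, 2.79, 3.14, 3.14, 3.14].

## Interface

Orientations are given as a unit quaternion [w, x, y, z].
In Python, from bench import bot, viewer, sign_off, spot_in, trace, place_of gives the robot as it stands.
- The arm moves only by the shell command python3 -m crank 'ROWS' [OPENING] [FORCE]. ROWS is text: rows parted by semicolons, each of 4 numbers parted by spaces: the shift along the tool's x, y, z in cm, then the turn about the tool's z in degrees. A call has exactly 5 rows; each row shifts and turns the commanded pose from where the row before left it, along the tool's axes as they then stand; what a row does not reach is not made up. A row lasts 1/8 s, in which the tool goes at most 62.5 mm and 10.7 degrees, less where a joint would pass 70% of its speed; a pose out of reach is approached as far as the arm can. A call is refused whole if a number of a shift passes 6.25 or a number of a turn 10.7, either way. A call with a gripper value outside its range is refused whole. OPENING is the opening, from -1 (shut) to 1 (fully open), set as the call begins (- or left out, the last holds). The fingers move at their own pace and stop on an object; FORCE is the grip in N (left out, the last holds). Time passes only in rows, so rows that do not move let the fingers close, or fill a call up. It gives the time, the measured TCP pose, the force, the opening and the grip force at its end, in the units of the state.
- bot.read_state(): the state, without advancing time (a new reading comes with each control period).
- viewer.camera(name): name is "scene" or "top" or "wrist"; returns a dict with "image" (384x512x3 uint8, red, green, blue), "z_map" (384x512 float32, m along the optical axis (not along the pixel's ray), 0 where there is no reading), "mtx" (3x3 intrinsics, pixels), "xyz" and "rotation" of the camera in the world. Camera axes: x right, y down, z forward; pixel columns grow to the right and rows downward; lengths in m; the calibration is good to about 2 mm. The wrist camera is an equidistant fisheye: a pixel r from the principal point sees the ray r / f radians off the axis. A picture is of the moment at which its call begins.
- sign_off(): hands the job in; it is judged then, once.
Trained networks look in a picture, given as the dict that the camera call returned (one of the last four; its "shot" number tells which), for a name from the list of things; names that differ only in an ending like _2 or _b are one class to them, and where a whole thing is asked for, a point or a joint stands for the part that bears it (a point fixed in the world has none). Each returns a list of dicts, best first, with "score" (0 to 1); they miss things now and then, are a little off and sometimes report something else, mostly with a low value. They report only what shows in the picture. A call takes as long as a camera call.
- spot_in(name, picture): "rect" ([left, top, right, bottom] in pixels, round what is visible of it).
- trace(name, picture): "mask" (384x512 bool, what is visible of it) and "rect" ([left, top, right, bottom] in pixels, round what is visible of it).
- place_of(name, picture): "centre" ([row, column] in pixels: a listed point, or the origin of a listed thing).
The state is a dict: "time_s": time; "joint_positions": joint angles; "qvel": joint speeds; "effort": joint torques, N m; "eef_pos": TCP position; "ee_rot": TCP orientation; "wrist_force": force on the tool from outside, world axes, zero at the start; "torque": the same for the moment, N m; "gripper_width": finger opening in m; "finger_force": force on a finger pad.
Only numpy, scipy, OpenCV 4.12 (cv2) and the standard library are available. Lean on these libraries where they do the work, as an engineer would, in place of code of your own. Each camera call takes 0.05 s, during which the arm holds its last target. There are 200 camera calls.

## Task

Date the kimchi tub (the one with the brick-red lid) for Friday: with a fingertip, push the tabs of the day wheel on its lid round anticlockwise as seen from above, the way the moulded arrow points, click by click, until the green tab stands at the white pointer, and do not let it run past green. Do not lift the tub or slide it about, and leave the grey-lidded tub, its wheel and everything else on the worktop as they are.

Things in the scene. Friction and masses are not known exactly. Their poses are not given: they have to be found in the camera images.
- kimchi_tub: The tub to date: white tub, brick-red clip lid, 165 x 220 mm (its own x and y), lid's top face 101 mm high, 1.8 to 2.9 kg, standing loose. Origin: centre of its underside; z up; the white pointer is on its +x side. On the lid outside the wheel: pointer (to 112 mm high), vent valve (26 mm wide, to 112 mm high, at x -56, y +86 mm), flat moulded arrow on the -x edge.
- wheel_centre (a point): On the axle of the red lid's day wheel, 117.5 mm above the tub's underside. Wheel: cream disc of radius 55 mm, top face 6.5 mm below this point; on it 7 radial tabs 51.4 degrees apart, 7 mm wide, 34 to 54 mm from the axle, 13 mm tall (tops 6.5 mm above this point); hub of radius 24 mm, top 8 mm above it. Gaps between tabs: 28 mm wide 40 mm from the axle, 40 mm at the tips.
- pointer (a point): Over the tip of the fixed white pointer on the red lid (6 mm above its upper face, level with wheel_centre), 58 mm from the axle along the tub's +x; the tab standing there is the day shown. Clockwise round the wheel seen from above the tabs are blue, yellow, red, brown, green, orange, black (Monday to Sunday), so anticlockwise clicks bring them up in that order.
- green_tab (a point): Outer end of the green (Friday) tab, 54 mm from the axle, half-way up; turns with the wheel. A fingertip lowered into a gap just clear of the disc and moved round the axle by one tab spacing (gap centre to gap centre) advances the wheel one click; a few newtons suffice. A sprung ball holds each of the 7 stations: let go before half-way the wheel springs back, after half-way it springs on.
- day_wheel (a joint): Angle of the red lid's wheel, rad, growing anticlockwise seen from above. 0 = green at the pointer; one click is 0.898 (2 pi / 7). It starts two to four clicks short: about -1.80 (red shown), -2.69 (yellow) or -3.59 (blue). At angle q the tabs point along q + 0.898 k (k = 0 to 6, green is 0) from the tub's +x, about its z.
- grey_tub: An equal tub with a grey lid and the same kind of wheel, already dated; leave alone. Origin: centre of its underside.
- grey_wheel (a joint): Angle of the grey-lidded tub's wheel, rad; it stands at 0 (yellow shown) and stays there.
- glass_jug: Small glass pouring jug, 68 mm wide and 88 mm high, with a handle at its +y reaching 54 mm from the axis; bystander. Origin: centre of its underside.
- soy_bottle: Amber sauce bottle with a red cap, 60 mm wide, 190 mm high; bystander. Origin: centre of its underside.
- pepper_jar: Jar of red pepper with a steel lid, 72 mm wide, 100 mm high; bystander. Origin: centre of its underside.
- dip_bowl: White bowl, 104 mm wide, 42 mm high; bystander. Origin: centre of its underside.
- mixing_spoon: Wooden spoon lying on the worktop; bystander. Origin: on its underside.
- scallion_tray: White enamel tray of scallions, 230 x 350 x 34 mm, beyond the tubs; bystander. Origin: centre of its underside.

How it is judged:
At the end, for the whole second after the job is handed in: The red-lidded tub's wheel rests with its green tab at the pointer, reached forwards (joint within 0.15 rad of 0), that tub and every bystander stand within 25 mm of where they were, the tub level, and the grey-lidded tub's wheel still shows its day (within 0.15 rad) (value of joint day_wheel between -0.15 and 0.15 rad and horizontal distance between green_tab and pointer below 0.012 m and velocity of joint day_wheel between -0.1 and 0.1 rad/s and distance of each of kimchi_tub, grey_tub, glass_jug, soy_bottle, pepper_jar, dip_bowl, mixing_spoon, scallion_tray from where it was at the start of the episode below 0.025 m and angle between kimchi_tub's own z axis and vertical below 0.05 rad and value of joint grey_wheel between -0.15 and 0.15 rad); the robot touches nothing.
It fails at once if the wheel runs past green (more than half a click) (value of joint day_wheel above 0.46 rad).
It fails at once if the wheel is wound backwards beyond the earliest day it can start from (value of joint day_wheel below -4.2 rad).
It fails at once if the kimchi tub is lifted, tipped or pushed more than 25 mm away (height (world z) of kimchi_tub above 0.012 m or angle between kimchi_tub's own z axis and vertical above 0.1 rad or distance of kimchi_tub from where it was at the start of the episode above 0.025 m).
It fails at once if the grey-lidded tub's wheel is turned by more than half a click (value of joint grey_wheel above 0.46 rad or value of joint grey_wheel below -0.46 rad).
It fails at once if a bystander is lifted or moved more than 25 mm (distance of any of grey_tub, glass_jug, soy_bottle, pepper_jar, dip_bowl, mixing_spoon, scallion_tray from where it was at the start of the episode above 0.025 m).
It also fails if it takes over 64 s, if anything falls off the work surface, if the arm or the gripper's body presses on something with over 40 N, if the wrist force passes 120 N, or if a joint passes its speed limit or range.

## Working session

There is one attempt and no reset: what is moved stays moved. The work goes in short steps, Python scripts to look and compute and a shell command to move; the robot and the scene stay as the last step left them, time stands still between calls to the robot, and variables do not carry over. Pictures are saved under pics/ and viewed, at most 10 in all, crops included, and the job is handed in when it is done.

```bash
mkdir -p pics
cat > h.py <<'E'
import numpy as np, cv2
from bench import bot, viewer, sign_off, spot_in, trace, place_of
def ray(p,rc):
    K=p["mtx"];R=np.array(p["rotation"]);
    if R.shape!=(3,3): print("rot",R)
    d=np.array([(rc[1]-K[0][2])/K[0][0],(rc[0]-K[1][2])/K[1][1],1.0]);return R@d
def atz(p,rc,z):
    o=np.array(p["xyz"]);d=ray(p,rc);return o+d*(z-o[2])/d[2]
def save(p,n): cv2.imwrite("pics/"+n,cv2.cvtColor(p["image"],cv2.COLOR_RGB2BGR))
E
python3 - <<'E'
from h import *
s=bot.read_state();print({k:np.round(v,3) for k,v in s.items()})
for c in("top","scene"):
    p=viewer.camera(c);save(p,c+"0.png")
    print(c,np.round(p["xyz"],3),np.round(p["rotation"],3).tolist())
    for n,z in(("wheel_centre",.1175),("pointer",.1175),("green_tab",.1175),("kimchi_tub",0),("grey_tub",0),("glass_jug",0),("soy_bottle",0)):
        for r in place_of(n,p)[:2]: print(n,round(r["score"],2),np.round(r["centre"],1),np.round(atz(p,r["centre"],z),4))
E
```

```text
{'time_s': np.float64(0.0), 'joint_positions': array([-1.21 ,  0.334,  0.04 ,  1.466, -0.013,  1.343, -0.059]), 'qvel': array([ 0.   ,  0.   ,  0.001, -0.002,  0.001, -0.   ,  0.001]), 'effort': array([-1.0000e-03, -6.5635e+01,  1.3350e+00, -4.0381e+01, -6.0000e-02,
        4.4000e-02,  0.0000e+00]), 'eef_pos': array([0.288, 0.582, 0.222]), 'ee_rot': array([-0.   ,  0.228,  0.974, -0.001]), 'wrist_force': array([-0.384,  0.128,  0.693]), 'torque': array([ 0.049, -0.015,  0.021]), 'finger_force': np.float64(0.0), 'gripper_width': np.float64(0.087)}
top [ 0.445 -0.004  1.718] [-0.042, 0.714, -0.698, 0.035]
rot [-0.04239999  0.71419888 -0.69775621  0.03547487]Traceback (most recent call last):
  File "<stdin>", line 7, in <module>
  File "h.py", line 8, in atz
    o=np.array(p["xyz"]);d=ray(p,rc);return o+d*(z-o[2])/d[2]
                           ~~~^^^^^^
  File "h.py", line 6, in ray
    d=np.array([(rc[1]-K[0][2])/K[0][0],(rc[0]-K[1][2])/K[1][1],1.0]);return R@d
                                                                             ~^~
ValueError: matmul: Input operand 1 has a mismatch in its core dimension 0, with gufunc signature (n?,k),(k,m?)->(n?,m?) (size 3 is different from 4)
```

Quaternion [w,x,y,z] rotation.

```bash
python3 - <<'E'
t=open('h.py').read()
t=t.replace('R=np.array(p["rotation"]);\n    if R.shape!=(3,3): print("rot",R)','q=np.array(p["rotation"]);R=Rot.from_quat(q[[1,2,3,0]]).as_matrix()')
open('h.py','w').write("from scipy.spatial.transform import Rotation as Rot\n"+t)
E
python3 - <<'E'
from h import *
for c in("top","scene"):
    p=viewer.camera(c);save(p,c+"0.png")
    print(c,np.round(p["xyz"],3))
    for n,z in(("wheel_centre",.1175),("pointer",.1175),("green_tab",.1175),("kimchi_tub",0),("grey_tub",0),("glass_jug",0),("soy_bottle",0),("pepper_jar",0)):
        for r in place_of(n,p)[:2]: print(n,round(r["score"],2),np.round(r["centre"],1),np.round(atz(p,r["centre"],z),4))
    if c=="top":
        m=cv2.resize(cv2.imread("pics/top0.png"),(800,600),interpolation=cv2.INTER_CUBIC);cv2.imwrite("pics/top0b.png",m)
E
```

```text
top [ 0.445 -0.004  1.718]
wheel_centre 0.81 [214. 197.] [0.5536 0.2258 0.1175]
pointer 0.88 [199.5 195.1] [0.6007 0.2338 0.1175]
green_tab 0.59 [222.8 211.1] [0.5262 0.179  0.1175]
kimchi_tub 0.72 [218.3 204.5] [0.5472 0.216  0.    ]
kimchi_tub 0.36 [234.2 335.5] [ 0.5028 -0.2394  0.    ]
grey_tub 0.91 [232.2 333.2] [ 0.5095 -0.2314  0.    ]
glass_jug 0.74 [218.1 267.2] [ 0.553 -0.002  0.   ]
soy_bottle 0.92 [176.8 350.9] [ 0.7045 -0.2917  0.    ]
pepper_jar 0.91 [161.8 186. ] [0.7449 0.2886 0.    ]
pepper_jar 0.36 [245.3 407.1] [ 0.4704 -0.486   0.    ]
scene [1.059 0.663 1.191]
wheel_centre 0.56 [217.8 320.7] [0.5492 0.2193 0.1175]
wheel_centre 0.45 [150.  258.7] [ 0.5588 -0.1404  0.1175]
pointer 0.83 [228.9 310.5] [0.6023 0.234  0.1175]
green_tab 0.59 [202.3 319.9] [0.5136 0.1698 0.1175]
green_tab 0.44 [216.2 320.7] [0.5453 0.2145 0.1175]
kimchi_tub 0.58 [236.1 317. ] [0.5509 0.2228 0.    ]
grey_tub 0.93 [148.2 256.7] [ 0.5056 -0.2412  0.    ]
grey_tub 0.73 [207.6 319.6] [0.4694 0.1338 0.    ]
glass_jug 0.93 [191.7 282.2] [ 0.5437 -0.0015  0.    ]
soy_bottle 0.71 [162.6 209.1] [ 0.7079 -0.2821  0.    ]
soy_bottle 0.69 [106.1 235. ] [ 0.4504 -0.5102  0.    ]
pepper_jar 0.95 [283.8 281.8] [0.7546 0.2985 0.    ]
```

View pics/top0b.png

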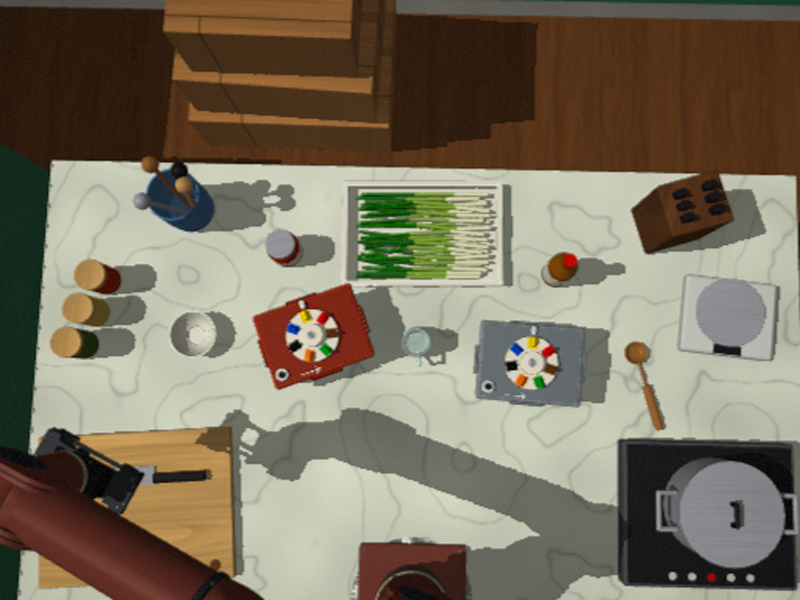

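View pics/scene0.png

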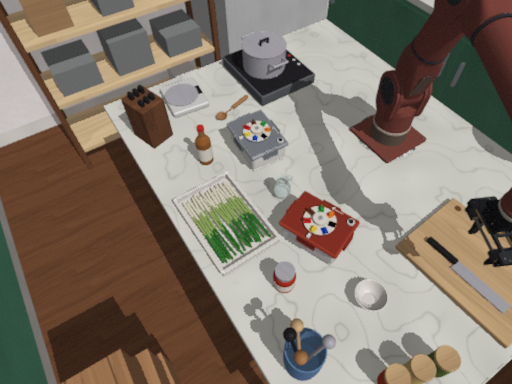

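The top view shows the red-lid tub at about px (313,335). The pointer is at (303,303) with yellow beside it, and green at (325,350), so q≈-2.69 and three clicks are needed. The tub's yaw is about +15°. In the scene view the lid is clear, with the jug at (282,190) and the jar at (285,275) to its sides. I'll hover with the gripper shut, then refine with the wrist camera.

```bash
python3 -m crank '-3.45 -1.98 0 0;-3.45 -1.98 0 0;-3.45 -1.98 0 0;-3.45 -1.98 0 0;-3.45 -1.98 0 0' -1 20
python3 -m crank '-3.45 -1.98 0 0;-3.45 -1.98 0 0;-3.45 -1.98 0 0;-3.45 -1.98 0 0;-3.45 -1.98 0 0'
python3 -m crank '0 0 0 9.8;0 0 0 9.8;0 0 0 9.8;0 0 0 9.8;0 0 0 9.8'
python3 -m crank '0 0 0 9.8;0 0 0 9.8;0 0 0 9.8;0 0 0 9.8;0 0 0 9.8'
cat >> h.py <<'E'
def fray(p,rc):
    K=np.array(p["mtx"]);q=np.array(p["rotation"]);R=Rot.from_quat(q[[1,2,3,0]]).as_matrix()
    a=np.array([(rc[1]-K[0,2])/K[0,0],(rc[0]-K[1,2])/K[1,1]]);t=np.hypot(*a);s=np.sinc(t/np.pi)
    return R@np.array([a[0]*s,a[1]*s,np.cos(t)])
def wz(p,rc,z):
    o=np.array(p["xyz"]);d=fray(p,rc);return o+d*(z-o[2])/d[2]
E
python3 - <<'E'
from h import *
s=bot.read_state();print(np.round(s["eef_pos"],4),np.round(s["joint_positions"],2),s["gripper_width"],np.round(s["ee_rot"],3))
p=viewer.camera("wrist");cv2.imwrite("pics/w1.png",cv2.cvtColor(cv2.resize(p["image"],(800,600)),cv2.COLOR_RGB2BGR));print(p["xyz"])
for n in("wheel_centre","pointer","green_tab"):
    for r in place_of(n,p)[:2]: print(n,round(r["score"],2),np.round(r["centre"],1),np.round(wz(p,r["centre"],.1175),4))
E
```

```text
time_s: 1.62
eef_pos: [0.3998, 0.4161, 0.2227]
ee_rot: [0.0, 0.228, 0.974, 0.0]
wrist_force: [0.4, 0.1, 0.2]
gripper_width: 0.0449
finger_force: 0.0
time_s: 2.25
eef_pos: [0.5104, 0.2508, 0.2227]
ee_rot: [0.0, 0.228, 0.974, 0.0]
wrist_force: [-0.1, 0.1, 0.0]
gripper_width: 0.0017
finger_force: 0.0
time_s: 2.88
eef_pos: [0.5098, 0.252, 0.2227]
ee_rot: [0.0, 0.613, 0.79, 0.0]
wrist_force: [-0.4, 0.6, 0.4]
gripper_width: 0.0002
finger_force: 0.0
time_s: 3.5
eef_pos: [0.5097, 0.252, 0.2227]
ee_rot: [-0.0, 0.886, 0.464, 0.0]
wrist_force: [-0.5, -0.5, 0.3]
gripper_width: 0.0006
finger_force: 0.0
[0.5097 0.252  0.2227] [-0.91  0.17  0.42  1.69 -0.07  1.3  -1.08] 0.0005541468266398135 [-0.     0.886  0.464  0.   ]
[0.55721331 0.31938252 0.38585697]
wheel_centre 0.87 [194.3 321.4] [0.5532 0.2184 0.1175]
pointer 0.9 [142.7 358.1] [0.6093 0.2412 0.1175]
green_tab 0.92 [244.  311.4] [0.5174 0.1785 0.1175]
green_tab 0.56 [167.1 307.1] [0.556  0.2487 0.1175]
```

View pics/w1.png

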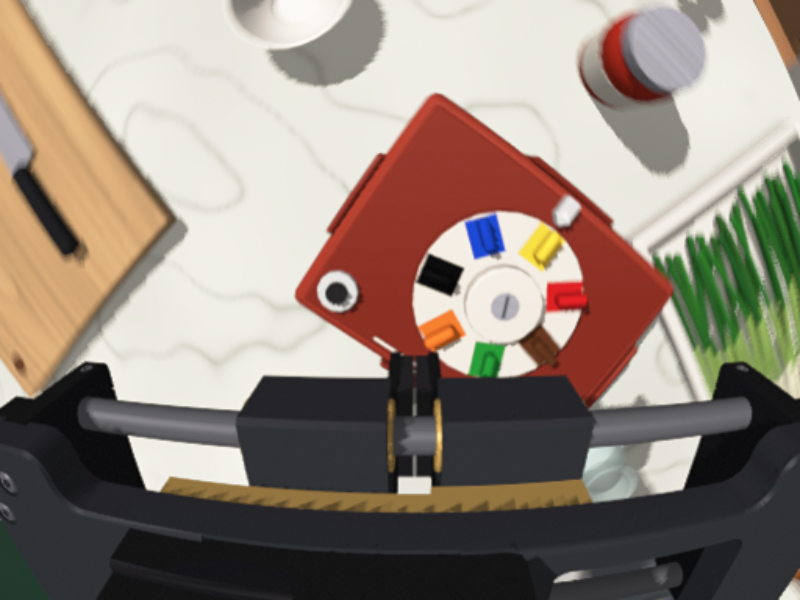

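The wrist view shows the wheel centred at (505,305), with the pointer at (567,210) and yellow beside it, and green at (487,360). The fingertips are at (413,360). The network puts the axle at about (0.553,0.218), pointer radius 60 mm, green radius 54 mm and yaw about 22°. I'll check the centre with a circle fit to the disc rim.

Run:
```python
from h import *
from scipy.optimize import least_squares
p=viewer.camera("wrist");hsv=cv2.cvtColor(p["image"],cv2.COLOR_RGB2HSV)
m=((hsv[...,1]<60)&(hsv[...,2]>170)).astype(np.uint8)
n,l,st,ce=cv2.connectedComponentsWithStats(m);k=l[170,318] 
best=[(st[i,4],i,ce[i]) for i in range(1,n) if np.hypot(ce[i][0]-320,ce[i][1]-193)<30];best.sort(key=lambda t:-t[0]);print(best[:3])
c=cv2.convexHull(np.argwhere(l==best[0][1])[:,::-1].astype(np.int32))[:,0,:]
P=np.array([wz(p,(v,u),.111)[:2] for u,v in c if v<235])
f=least_squares(lambda a:np.hypot(P[:,0]-a[0],P[:,1]-a[1])-a[2],[.553,.22,.055],loss="soft_l1",f_scale=.001);C=f.x;print(len(P),C,np.abs(f.fun).max())
def col(n,h0,h1,s=120):
    mm=(hsv[...,0]>=h0)&(hsv[...,0]<=h1)&(hsv[...,1]>s);yy,xx=np.nonzero(mm)
    ok=np.hypot(xx-322,yy-195)<60;q=np.array([wz(p,(y,x),.1145)[:2] for y,x in zip(yy[ok],xx[ok])]);q=q[np.hypot(*(q-C[:2]).T)<.058]
    d=q.mean(0)-C[:2];print(n,len(q),np.degrees(np.arctan2(d[1],d[0])),np.hypot(*d))
col("blue",105,130);col("yellow",24,34);col("green",50,80);
print(p["xyz"],[r["centre"] for r in place_of("wheel_centre",p)])
```

```text
[(np.int32(4820), 11, array([314.68340249, 183.57842324]))]
26 [0.55411948 0.22063711 0.05443399] 0.024034207341963775
blue 497 72.47406804137522 0.041213513353976786
yellow 356 22.975647590470306 0.04116524335551469
green 385 -133.78252217174315 0.04146704689575582
[0.55652541 0.31989669 0.38580451] [[195.3, 323.8]]
```

```bash
python3 -m crank '-0.64 0.5 0 -4.8;0 0 3 0;0 0 3 0;0 0 2.7 0;0 0 0 0'
python3 - <<'E'
from h import *
s=bot.read_state();print(np.round(s["eef_pos"],4),np.round(s["wrist_force"],2))
p=viewer.camera("wrist");im=cv2.cvtColor(p["image"],cv2.COLOR_RGB2BGR);cv2.imwrite("pics/w2.png",cv2.resize(im[90:330,160:420],None,fx=2.4,fy=2.4,interpolation=cv2.INTER_CUBIC))
for n in("wheel_centre","pointer","green_tab"):
    for r in place_of(n,p)[:1]: print(n,round(r["score"],2),np.round(r["centre"],1),np.round(wz(p,r["centre"],.1175),4))
E
```

```text
time_s: 4.42
eef_pos: [0.509, 0.2431, 0.1338]
ee_rot: [0.0, 0.864, 0.504, -0.002]
wrist_force: [-0.0, 0.4, 0.3]
gripper_width: 0.0004
finger_force: 0.0
[0.509  0.2431 0.1338] [-0.05  0.38  0.28]
wheel_centre 0.85 [228.6 342.2] [0.5556 0.2178 0.1175]
pointer 0.8 [161.6 397.8] [0.6092 0.2414 0.1175]
```

View pics/w2.png

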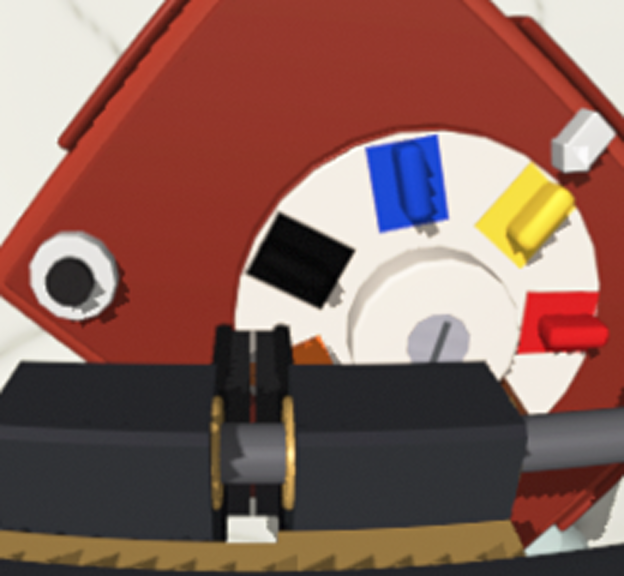

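The closed fingertips (255,330 in the crop) stand over the gap between black and orange. Next I lower them to just above the disc.

```bash
python3 -m crank '0 0 1 0;0 0 0.8 0;0 0 0 0;0 0 0 0;0 0 0 0'
```

```text
time_s: 5.25
eef_pos: [0.5104, 0.2439, 0.1178]
ee_rot: [0.0, 0.864, 0.503, 0.0]
wrist_force: [-0.7, -0.1, 0.2]
gripper_width: 0.0004
finger_force: 0.0
```

```bash
python3 -m crank '-0.91 0.08 0.2 -10.28;-0.91 0.08 0 -10.28;-0.91 0.08 0 -10.28;-0.91 0.08 0 -10.28;-0.91 0.08 0 -10.28'
python3 - <<'E'
from h import *
s=bot.read_state();print(np.round(s["eef_pos"],4),np.round(s["wrist_force"],2),np.round(s["joint_positions"],2))
d=s["eef_pos"][:2]-np.array([.5545,.2185]);print(np.hypot(*d),np.degrees(np.arctan2(d[1],d[0])),np.degrees(2*np.arctan2(s["ee_rot"][2],s["ee_rot"][1]))+90)
p=viewer.camera("top");cv2.imwrite("pics/t2.png",cv2.cvtColor(cv2.resize(p["image"][150:270,130:290],None,fx=4,fy=4,interpolation=cv2.INTER_CUBIC),cv2.COLOR_RGB2BGR))
p=viewer.camera("wrist");im=cv2.cvtColor(p["image"],cv2.COLOR_RGB2BGR);cv2.imwrite("pics/w3.png",cv2.resize(im,(800,600),interpolation=cv2.INTER_CUBIC))
for n in("wheel_centre","pointer","green_tab"):
    for r in place_of(n,p)[:1]: print(n,round(r["score"],2),np.round(r["centre"],1),np.round(wz(p,r["centre"],.1175),4))
E
```

```text
time_s: 5.88
eef_pos: [0.5074, 0.1994, 0.1159]
ee_rot: [0.0, 0.558, 0.83, 0.0]
wrist_force: [-0.2, -0.3, 0.4]
gripper_width: 0.0003
finger_force: 0.0
[0.5074 0.1994 0.1159] [-0.18 -0.33  0.44] [-0.74  0.21  0.32  1.87 -0.07  1.08 -0.  ]
0.05084952189304217 -157.93607361715303 202.1917913517242
wheel_centre 0.56 [239.3 348.6] [0.5566 0.2191 0.1175]
```

View pics/w3.png

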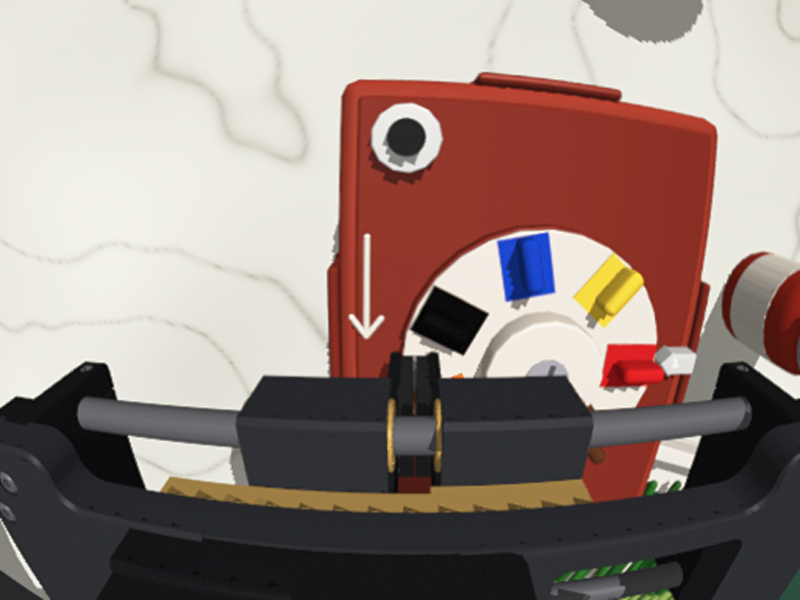

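Red now stands at the pointer (675,360), so that is one click, and the finger sits force-free in its gap. Now the second click.

```bash
python3 -m crank '-0.91 0.08 0 -10.28;-0.91 0.08 0 -10.28;-0.91 0.08 0 -10.28;-0.91 0.08 0 -10.28;-0.91 0.08 0 -10.28'
python3 - <<'E'
from h import *
s=bot.read_state();print(np.round(s["eef_pos"],4),np.round(s["wrist_force"],2),np.round(s["joint_positions"],2))
d=s["eef_pos"][:2]-np.array([.5545,.2185]);print(np.hypot(*d),np.degrees(np.arctan2(d[1],d[0])),np.degrees(2*np.arctan2(s["ee_rot"][2],s["ee_rot"][1]))+90)
p=viewer.camera("wrist");im=cv2.cvtColor(p["image"],cv2.COLOR_RGB2BGR);cv2.imwrite("pics/w4.png",cv2.resize(im,(800,600),interpolation=cv2.INTER_CUBIC))
E
```

```text
time_s: 6.75
eef_pos: [0.5399, 0.1703, 0.1156]
ee_rot: [0.0, 0.144, 0.99, 0.0]
wrist_force: [0.6, 0.2, -0.5]
gripper_width: 0.0007
finger_force: 0.0
[0.5399 0.1703 0.1156] [ 0.61  0.19 -0.55] [-0.59  0.25  0.24  1.81 -0.07  1.09  0.95]
0.05039817920203356 -106.798954647253 253.43502983153482
```

View pics/w4.png

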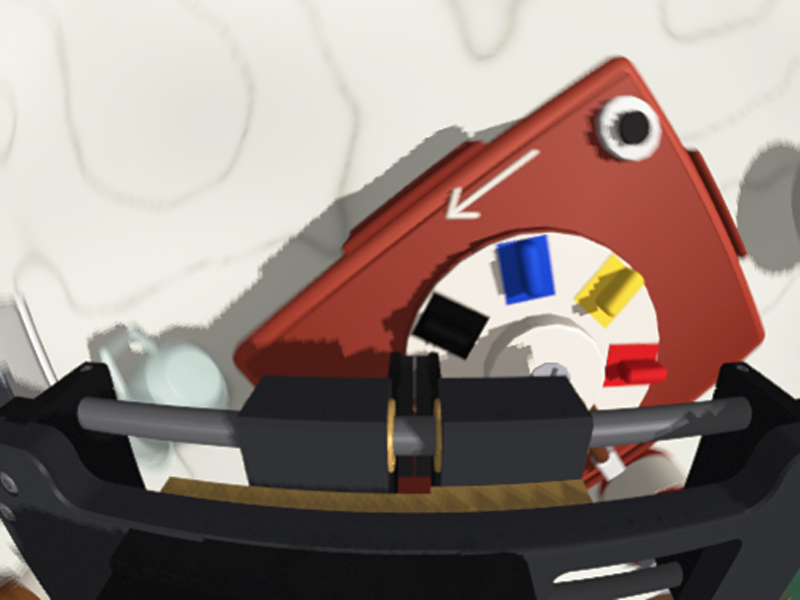

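Brown is at the pointer (605,460), so that is two clicks. I'll do the third click, then lift and check.

```bash
python3 -m crank '-0.91 0.08 0 -10.28;-0.91 0.08 0 -10.28;-0.91 0.08 0 -10.28;-0.91 0.08 0 -10.28;-0.91 0.08 0 -10.28'
python3 -m crank '0 0 0 0;0 0 0 0;0 0 -2 0;0 0 -5 0;0 0 -5 0'
python3 - <<'E'
from h import *
s=bot.read_state();print(np.round(s["eef_pos"],4),np.round(s["wrist_force"],2),np.round(s["joint_positions"],2))
p=viewer.camera("wrist");im=cv2.cvtColor(p["image"],cv2.COLOR_RGB2BGR);cv2.imwrite("pics/w5.png",cv2.resize(im,(800,600),interpolation=cv2.INTER_CUBIC))
for n in("wheel_centre","pointer","green_tab"):
    for r in place_of(n,p)[:1]: print(n,round(r["score"],2),np.round(r["centre"],1),np.round(wz(p,r["centre"],.1175),4))
E
```

```text
time_s: 7.42
eef_pos: [0.5835, 0.1773, 0.1155]
ee_rot: [-0.0, -0.298, 0.955, 0.0]
wrist_force: [0.6, 0.6, -0.0]
gripper_width: 0.0002
finger_force: 0.0
time_s: 8.05
eef_pos: [0.5827, 0.1764, 0.2367]
ee_rot: [-0.0, -0.296, 0.955, -0.0]
wrist_force: [1.0, 0.5, -0.9]
gripper_width: 0.0005
finger_force: 0.0
[0.5827 0.1764 0.2367] [ 1.02  0.46 -0.89] [-0.48  0.24  0.13  1.56 -0.03  1.35  1.83]
wheel_centre 0.59 [187.1 318.3] [0.5542 0.2213 0.1175]
pointer 0.67 [237.2 304.6] [0.6062 0.2431 0.1175]
green_tab 0.56 [233.2 302.9] [0.6035 0.2387 0.1175]
```

View pics/w5.png

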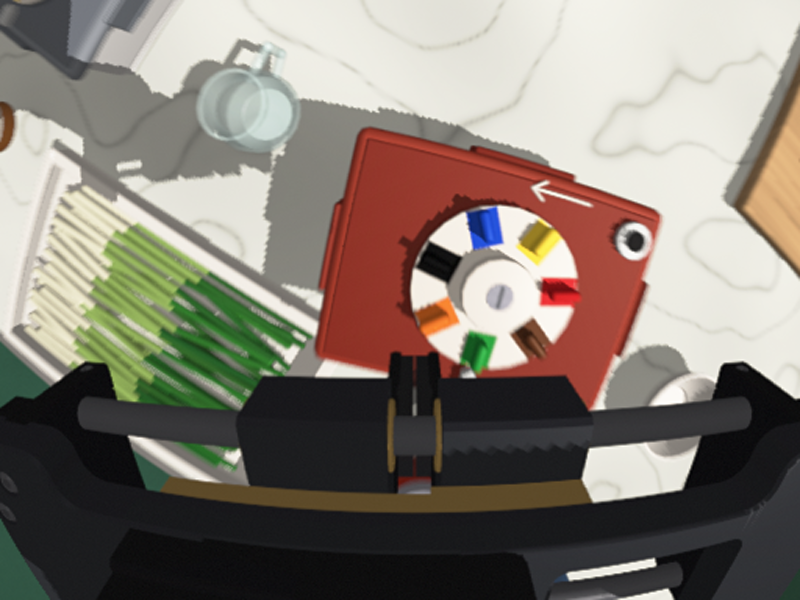

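Green (478,355) stands at the pointer (470,372), the tub hasn't moved, and the arm is clear at z=0.237.

```bash
python3 -c "
from bench import sign_off
print(sign_off())"
```

```text
the job is handed in; nothing more can be done
None
```

The kimchi tub is dated Friday and handed in: I pushed the wheel three clicks anticlockwise from yellow, and the last picture shows green at the white pointer with the tub in place and the arm clear; no verdict came back.

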